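# Switch the solvent selector to the green line

## Task

The solvent selector on the bench is off. Switch it to the line marked with the green tag, so that its pointer stands at that tag and the knob has sprung fully back up; the knob is locked until it is pushed in, so do not force it round. Leave the bottles and the beaker beside it where they stand.

Things in the scene. Friction and masses are not known exactly. Their poses are not given: they have to be found in the camera images.
- selector: Grey box with a white top panel, fixed to the bench, 180 mm (its x) by 190 mm (its y), top panel 60 mm above the bench; origin on the bench, vertically below the knob's axis (the box reaches from 72 mm in front of the axis to 108 mm behind it, and 95 mm to each side). Its z is up. Its five positions lie round the knob at -80, -40, 0, 40 and 80 degrees from its x axis (counter-clockwise from above), 58 mm from the axis; the one at 0 is off (small white dot ringed in black).
- knob_grip (a point): Centre of the grip bar of the black knob, on the vertical knob axis, 100 mm above the bench when the knob is up. The bar is 62 mm long (x of this frame, which points along the white pointer line), 16 mm thick (y), 36 mm high: from 80 mm to 116 mm above the bench. It stands on a round skirt 72 mm across whose top is 80 mm above the bench.
- knob_pointer (a point): End of the grip bar that bears the white pointer line, 34 mm from the knob's axis, 100 mm above the bench when the knob is up.
- selector_press (a joint): How far the knob is pushed in, straight down: 0 = fully up, 0.012 m = fully in. The spring pushes back with 4 N at 0 and 10 N at 0.012. Inside, a tooth locks the rotation in each position until the knob is in by about 9 mm, so push it right in first and turn then (turned hard against the lock it binds). Let go within about 4 degrees of a position it springs up and locks there; let go between positions it stays down.
- selector_turn (a joint): Angle of the knob in rad, positive counter-clockwise from above; 0 = pointer at the off mark; the positions are at -1.396, -0.698, 0, 0.698, 1.396 (stops at -1.5 and 1.5). About 0.04 N m turns it when it is pushed in; when it is up it only has some 0.08 rad of play to each side.
- tag_green: Green round tag 18 mm across, 3 mm thick, fixed on the panel at one of the four line positions, 58 mm from the knob's axis; origin at the centre of its underside.
- tag_red: Red tag, otherwise the same, at another position.
- tag_blue: Blue tag, otherwise the same, at another position.
- tag_yellow: Yellow tag, otherwise the same, at another position.
- rinse_mid (a point): Middle of a white bottle with a green cap, 58 mm across, 140 mm tall, standing beside the box; leave it alone.
- methanol_mid (a point): Middle of a brown bottle with a blue cap, 62 mm across, 125 mm tall, standing beside the box; leave it alone.
- beaker_mid (a point): Middle of a clear beaker, 51 mm across, 66 mm tall, standing beside the box; leave it alone.
There are look-alikes about, which are no part of the job. Leave any pink look-alike of the part that bears rinse_mid alone. What is shaped like the part that bears methanol_mid but orange is not meant.

How it is judged (in metres and radians):
At the end, for the whole second after the job is handed in: The pointer end of the knob is within 28 mm of the green tag's centre seen from above (24 mm when it points straight at it, 39 mm at the position next to it), the knob is up to within 3 mm, and both bottles and the beaker stand upright (within 0.2 rad), each within 30 mm of where it began (horizontal distance between knob_pointer and tag_green below 0.028 m and value of joint selector_press below 0.003 m and distance of each of rinse_mid, methanol_mid, beaker_mid from where it was at the start of the episode below 0.03 m and angle between each of rinse_mid, methanol_mid, beaker_mid's own z axis and vertical below 0.2 rad); the robot touches nothing.
It fails at once if the lock forced: the knob turned away from a position while not pushed in (value of joint selector_press below 0.007 m and (value of joint selector_turn between 0.22 and 0.48 rad or value of joint selector_turn between 0.92 and 1.17 rad or value of joint selector_turn between -0.48 and -0.22 rad or value of joint selector_turn between -1.17 and -0.92 rad)).
It fails at once if white bottle pushed more than 40 mm or tipped over (distance of rinse_mid from where it was at the start of the episode above 0.04 m or angle between rinse_mid's own z axis and vertical above 0.5 rad).
It fails at once if brown bottle pushed more than 40 mm or tipped over (distance of methanol_mid from where it was at the start of the episode above 0.04 m or angle between methanol_mid's own z axis and vertical above 0.5 rad).
It fails at once if beaker pushed more than 40 mm or tipped over (distance of beaker_mid from where it was at the start of the episode above 0.04 m or angle between beaker_mid's own z axis and vertical above 0.5 rad).
It also fails if it takes over 35 s, if anything falls off the work surface, if the arm or the gripper's body presses on something with over 40 N, if the wrist force passes 120 N, or if a joint passes its speed limit or range.

## Robot

A 6-joint arm with a two-finger parallel gripper is mounted at the origin on a cart in front of the work surface, level with it; the furniture and walls round the work are solid. World frame = base frame: x ahead of the robot, y to its left, z up, the work surface at z = 0. Lengths are in mm, angles in degrees, forces in N, time in s.
With the tool pointing down it reaches from about 350 to 850 mm from the base axis. Payload 8.1 kg.
Tool frame: the origin (TCP) lies midway between the tips of the shut fingers; the grasp point (between the pads) lies grip_depth behind it (grip_depth is the distance from the TCP to the grasp point, in mm); z points along the fingers, y is the line along which they close (so a half turn about z gives the same grasp; the last joint's range is limited). The gripper opens to 85 mm and grips with 20 to 120 N. Pads are 22 mm wide; open, the fingers measure 114 mm over their backs; the gripper's body (76 mm by 85 mm) begins 54 mm behind the grasp point. The pads swing forward as they close: fully open they stand 13 mm farther back than shut.
Start: joints at [63.976, 7.471, 85.268, -0, 87.261, -4.893], TCP at [216.277, 559.669, 231.292] pointing down, gripper open.
Joint ranges: [-169.43, 169.43], [-51.17, 129.36], [1.28, 143.12], [-76.62, 256.62], [0, 156.53], [-152.29, 152.29]. Speed limits (degrees/s): [136.94, 136.94, 159.86, 180, 180, 180].

## Interface

Orientations are given as [roll, pitch, yaw] about the fixed x, y, z axes, in that order (R = Rz(yaw) Ry(pitch) Rx(roll)).
In Python, from bench import sense, snapshot, hand_in, grip_depth gives the robot as it stands. The module is installed in compiled form; this text tells all that it offers.
- The arm moves only by the tool apply_moves, never from a script. Its argument "series" is text: rows parted by semicolons, each of 5 numbers parted by spaces: the shift along the tool's x, y, z each as a share of 0.3 m, from -1 to 1, then the turn about the tool's z as a share of 2 rad, from -1 to 1, then the gripper's target within -1 to 1 (shut at 1, half-way at 0, fully open at -1). In form: tx ty tz twist gripper; .... A call has 1 to 5 rows; each row shifts and turns the commanded pose from where the row before left it, along the tool's axes as they then stand; what a row does not reach is not made up. A row lasts 1/12 s, in which the tool goes at most 41.7 mm and 7.16 degrees, less where a joint would pass 70% of its speed; a pose out of reach is approached as far as the arm can. A call with a number of a shift or a turn outside -1 to 1 is refused whole. A call with a gripper value outside its range is refused whole. The fingers move at their own pace and stop on an object; "squeeze" is the grip in N (left out, the last holds). Time passes only in rows, so rows that do not move let the fingers close. It gives the time, the measured TCP pose, the force, the opening and the grip force at its end, in the units of the state.
- sense(): the state, without advancing time (a new reading comes with each control period).
- snapshot(name): name is "side" or "top" or "wrist"; returns a dict with "frame" (400x640x3 uint8, blue, green, red), "depth" (400x640 float32, mm along the optical axis (not along the pixel's ray), 0 where there is no reading), "intrinsics" (3x3 intrinsics, pixels), "extrinsics" (4x4, takes a point from camera to world coordinates); the wrist camera has in their place "tool_from_camera" (4x4, takes a point from camera to tool coordinates, whose origin is the TCP and whose axes are the flange's). Camera axes: x right, y down, z forward; pixel columns grow to the right and rows downward; lengths in mm; the calibration is good to about 2 mm. A picture is of the moment at which its call begins: read the wrist's pose just before it.
- hand_in(): hands the job in; it is judged then, once.
The state is a dict: "time": time; "joint_pos": joint angles; "qd": joint speeds; "joint_efforts": joint torques, N m; "tool_pos": TCP position; "tcp_rot": TCP orientation; "ft_force": force on the tool from outside, world axes, zero at the start; "wrist_torque": the same for the moment, N m; "finger_gap": finger opening in mm; "grip_force": force on a finger pad.
Only numpy, scipy, OpenCV 4.12 (cv2) and the standard library are available. Lean on these libraries where they do the work, as an engineer would, in place of code of your own. Each camera call takes 0.05 s, during which the arm holds its last target. There are 200 camera calls.

## Working session

There is one attempt and no reset: what is moved stays moved. The work goes in short steps, Python scripts to look and compute and a tool call to move; the robot and the scene stay as the last step left them, time stands still between calls to the robot, and variables do not carry over. Pictures are saved under pics/ and viewed, at most 10 in all, crops included, and the job is handed in when it is done.

Besides the shell and the picture viewer there is one more tool, called after "Emit:" in YAML: its name, and indented under it one key for each argument. apply_moves: Moves the arm, as the interface text tells. Its arguments: {"type":"object","properties":{"series":{"type":"string"},"squeeze":{"type":"number"}},"required":["series"]}

```bash
mkdir -p pics; cat > h.py <<'E'
import numpy as np,cv2
from bench import sense,snapshot,grip_depth
def pt(s,u,v,z=None):
    K=s["intrinsics"];T=s["extrinsics"]
    r=np.linalg.inv(K)@[u,v,1]
    if z is None: d=float(np.median(s["depth"][int(v)-1:int(v)+2,int(u)-1:int(u)+2])); 
    else: d=(z-T[2,3])/(T[:3,:3]@r)[2]
    return (T@np.r_[r*d,1])[:3]
E
python3 - <<'E'
from h import *
import pickle
for n in("top","side"):
    s=snapshot(n);cv2.imwrite(f"pics/{n}0.png",s["frame"]);pickle.dump(s,open(n+".pkl","wb"))
print(sense(),grip_depth)
E
```

```text
{'time': 0.1, 'joint_pos': array([ 6.39758913e+01,  7.51218024e+00,  8.53228523e+01,  6.75368580e-04,
        8.72628318e+01, -4.89233611e+00]), 'qd': array([ 0.00363294, -0.21154107, -0.12222196, -0.01386631,  0.02867959,
       -0.00572959]), 'joint_efforts': array([ 2.24455757e-04, -5.70950282e+01, -5.01943910e+01, -3.04312307e-04,
        8.14881729e-03,  7.31607270e-05]), 'tool_pos': array([216.05572558, 559.21234693, 230.33655321]), 'tcp_rot': array([-1.79902550e+02, -9.01830975e-03,  1.58868187e+02]), 'ft_force': array([-0.17550805, -0.44110471,  0.37851985]), 'wrist_torque': array([-0.01843192, -0.00108438, -0.01419805]), 'grip_force': 0.0, 'finger_gap': 85.5559311075662} 18.700000000000003
```

View pics/top0.png

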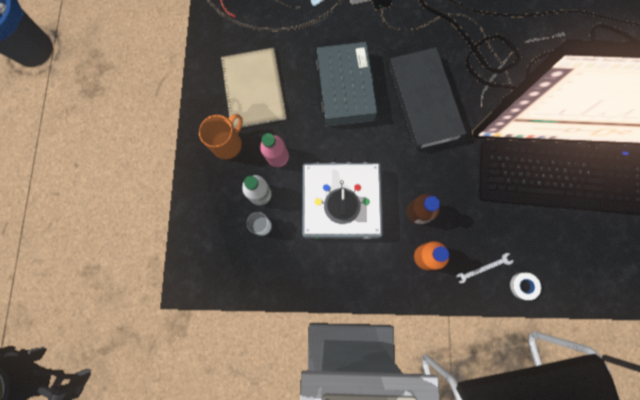

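View pics/side0.png

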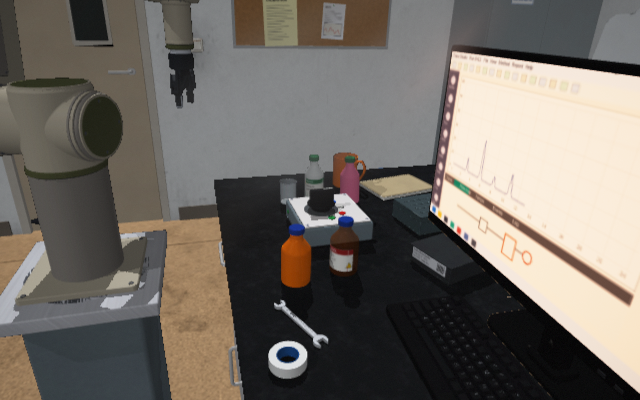

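Top view: selector box at about (342,200), knob at (342,205) with its pointer up at (342,185); green tag at (366,202), to the right, which looks like the -80° position. I'll measure it in an enlarged crop.

```bash
python3 - <<'E'
from h import *
import pickle
s=pickle.load(open("top.pkl","rb"))
cv2.imwrite("pics/crop.png",cv2.resize(s["frame"][150:250,290:390],None,fx=6,fy=6,interpolation=cv2.INTER_CUBIC))
f=s["frame"].astype(int)[150:250,290:390];b,g,r=f[...,0],f[...,1],f[...,2]
for n,m in dict(green=(g>r+40)&(g>b+20),red=(r>g+80)&(r>b+60),blue=(b>r+70)&(b>g+40),yel=(r>b+70)&(g>b+60)).items():
    v,u=np.nonzero(m); print(n,len(u),u.mean()+290,v.mean()+150,pt(s,u.mean()+290,v.mean()+150,63).round(1))
m=(f.min(2)>150).astype(np.uint8)
c=max(cv2.findContours(m,0,2)[0],key=cv2.contourArea)+np.array([290,150]);R=cv2.minAreaRect(c);print(R)
for q in cv2.boxPoints(R): print(pt(s,*q,60).round(1))
print(s["extrinsics"].round(3),s["intrinsics"])
for p in((342,188),(342,205),(320,230),(423,208),(257,190),(260,224)):print(p,pt(s,*p).round(1))
E
```

```text
green 25 366.2 201.24 [548.7   9.7  63. ]
red 30 357.3333333333333 187.2 [582.5  30.6  63. ]
blue 33 325.9090909090909 187.3030303030303 [581.2 105.5  63. ]
yel 36 317.75 201.33333333333334 [546.7 124.3  63. ]
((342.0, 199.0), (70.0, 76.0), 90.0)
[639.3 159.8  60. ]
[641.5 -24.3  60. ]
[472.  -22.3  60. ]
[468.9 155.1  60. ]
[[ 2.00000e-02 -9.81000e-01  1.92000e-01  3.80612e+02]
 [-9.99000e-01 -1.50000e-02  3.10000e-02  9.73860e+01]
 [-2.80000e-02 -1.93000e-01 -9.81000e-01  9.25859e+02]
 [ 0.00000e+00  0.00000e+00  0.00000e+00  1.00000e+00]] [[370.31805003   0.         317.58401628]
 [  0.         370.31805003 200.03628667]
 [  0.           0.           1.        ]]
(342, 188) [568.3  68.9 113.6]
(342, 205) [529.4  68.6 114.1]
(320, 230) [478.9 117.8  60.1]
(423, 208) [ 528.1 -113.9   99. ]
(257, 190) [562.5 261.9 106.9]
(260, 224) [498.2 270.9   1.1]
```

View pics/crop.png

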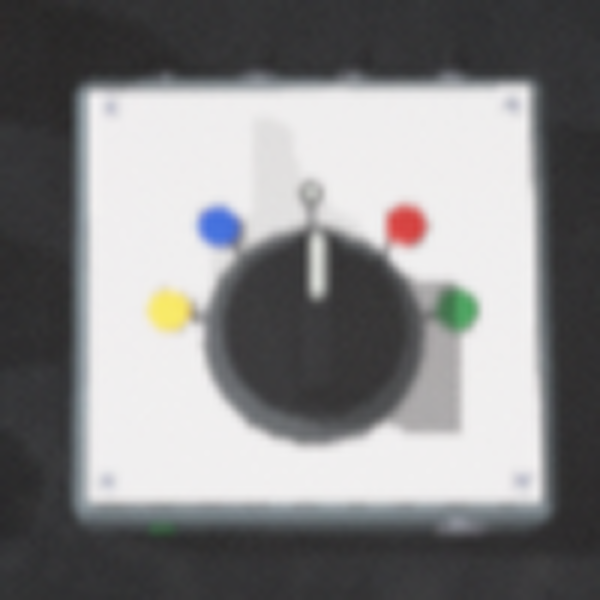

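Emit:
apply_moves:
  series: "0 0 0 -0.048 -1;0 0 0 -0.048 -1;0 0 0 -0.048 -1;0 0 0 -0.048 -1;0 0 0 0 -1"

```text
time: 0.52
tool_pos: [216.1, 559.4, 230.7]
tcp_rot: [-179.9, -0.0, -178.9]
ft_force: [0.3, -0.8, 0.8]
finger_gap: 85.5
grip_force: 0.0
```

Emit:
apply_moves:
  series: "-0.0694 -0.1107 0 0 -1;-0.0694 -0.1107 0 0 -1;-0.0694 -0.1107 0 0 -1;-0.0694 -0.1107 0 0 -1;-0.0694 -0.1107 0 0 -1"

```text
time: 0.93
tool_pos: [323.3, 393.6, 231.0]
tcp_rot: [-180.0, -0.0, -179.3]
ft_force: [1.4, 0.2, 0.5]
finger_gap: 85.2
grip_force: 0.0
```

Emit:
apply_moves:
  series: "-0.0694 -0.1107 0 0 -1;-0.0694 -0.1107 0 0 -1;-0.0694 -0.1107 0 0 -1;-0.0694 -0.1107 0 0 -1;-0.0694 -0.1107 0 0 -1"

```text
time: 1.35
tool_pos: [430.0, 228.9, 231.2]
tcp_rot: [180.0, 0.0, -179.3]
ft_force: [0.4, 0.1, 0.2]
finger_gap: 85.7
grip_force: 0.0
```

Emit:
apply_moves:
  series: "-0.0694 -0.1107 0 0 -1;-0.0694 -0.1107 0 0 -1;-0.0694 -0.1107 0 0 -1;-0.0694 -0.1107 0 0 -1;-0.0694 -0.1107 0 0 -1"

```text
time: 1.77
tool_pos: [536.7, 64.4, 231.1]
tcp_rot: [180.0, -0.0, -179.4]
ft_force: [-0.1, 1.1, 0.7]
finger_gap: 85.7
grip_force: 0.0
```

Emit:
apply_moves:
  series: "0 0 0 0 -1;0 0 0 0 -1"

```text
time: 1.93
tool_pos: [536.6, 64.3, 230.7]
tcp_rot: [-180.0, -0.1, -179.5]
ft_force: [0.7, 0.1, -0.3]
finger_gap: 85.6
grip_force: 0.0
```

```bash
python3 - <<'E'
from h import *
import pickle
from scipy.spatial.transform import Rotation as Ro
st=sense();s=snapshot("wrist");cv2.imwrite("pics/w.png",s["frame"])
T=np.eye(4);T[:3,:3]=Ro.from_euler("xyz",st["tcp_rot"],degrees=True).as_matrix();T[:3,3]=st["tool_pos"]
s["extrinsics"]=T@s["tool_from_camera"];pickle.dump(s,open("w.pkl","wb"))
print(st["tool_pos"],st["tcp_rot"],st["joint_pos"],s["extrinsics"].round(2))
E
```

```text
[536.56959663  64.26584097 230.66030065] [-1.79995539e+02 -6.72776431e-02 -1.79522886e+02] [ 1.39559372e+00 -1.68148003e+00  9.47964957e+01 -3.38698440e-03
  8.69523249e+01 -8.90813408e+01] [[-1.0000e-02  9.5000e-01  3.1000e-01  4.5662e+02]
 [ 1.0000e+00  1.0000e-02  0.0000e+00  6.3400e+01]
 [ 0.0000e+00  3.1000e-01 -9.5000e-01  3.7373e+02]
 [ 0.0000e+00  0.0000e+00  0.0000e+00  1.0000e+00]]
```

View pics/w.png

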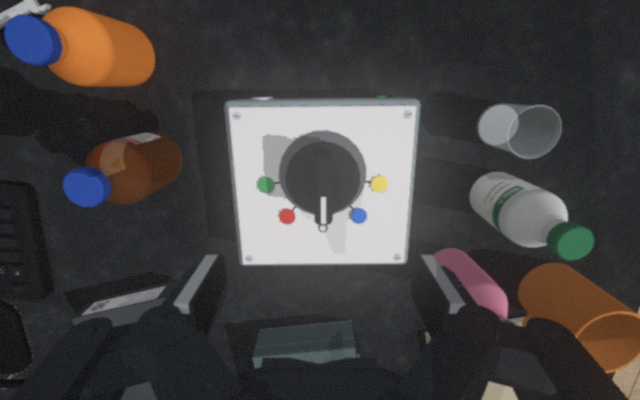

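Wrist view: green tag (265,184), red (287,215), blue (358,215), yellow (379,184), pointer line (323,210). These agree with the top view. Next I'll fit the axis from these.

```bash
python3 - <<'E'
from h import *
import pickle
s=pickle.load(open("w.pkl","rb"))
f=s["frame"].astype(int)[160:240,250:400];b,g,r=f[...,0],f[...,1],f[...,2]
P={}
for n,m in dict(green=(g>r+40)&(g>b+20),red=(r>g+80)&(r>b+60),blue=(b>r+70)&(b>g+40),yel=(r>b+70)&(g>b+60)).items():
    v,u=np.nonzero(m); P[n]=pt(s,u.mean()+250,v.mean()+160,63); print(n,len(u),P[n].round(1))
from scipy.optimize import least_squares
a=dict(green=-80,red=-40,blue=40,yel=80)
print(least_squares(lambda q:np.r_[tuple(P[k][:2]-q[:2]-58*np.r_[np.cos(np.radians(a[k]+q[2])),np.sin(np.radians(a[k]+q[2]))] for k in a)],[537,67,1]))
for p in((323,200),(323,214),(322,178)):print(p,pt(s,*p).round(1),pt(s,*p,116).round(1))
E
```

```text
green 163 [549.1   9.8  63. ]
red 160 [583.   31.2  63. ]
blue 171 [581.7 105.4  63. ]
yel 201 [547.2 124.5  63. ]
     message: Both `ftol` and `xtol` termination conditions are satisfied.
     success: True
      status: 4
         fun: [-7.734e-02 -5.253e-01 -8.793e-02  4.224e-01 -1.235e-02
                9.163e-02  1.776e-01  1.124e-02]
           x: [ 5.380e+02  6.722e+01  1.079e+00]
        cost: 0.2541230486551547
         jac: [[-1.000e+00  0.000e+00 -9.934e-01]
               [ 0.000e+00 -1.000e+00 -1.945e-01]
               ...
               [-1.000e+00  0.000e+00  1.000e+00]
               [ 0.000e+00 -1.000e+00 -1.570e-01]]
        grad: [-1.013e-13 -1.421e-14  6.274e-07]
  optimality: 6.274084982660355e-07
 active_mask: [ 0.000e+00  0.000e+00  0.000e+00]
        nfev: 4
        njev: 4
(323, 200) [546.1  67.8 117.3] [546.6  67.8 116. ]
(323, 214) [558.8  67.9 117.2] [559.3  67.9 116. ]
(322, 178) [527.2  66.7 116.3] [527.3  66.7 116. ]
```

Emit:
apply_moves:
  series: "-0.0047 0.0097 0.08 -0.0052 -1;0 0 0.08 0 -1;0 0 0.08 0 -1;0 0 0.08 0 -1;0 0 0 0 -1"

```text
time: 2.4
tool_pos: [533.2, 70.7, 129.7]
tcp_rot: [180.0, -0.5, -178.5]
ft_force: [-0.8, -0.6, -0.1]
finger_gap: 85.0
grip_force: 0.0
```

Emit:
apply_moves:
  series: "0 0 0.05 0 -1;0 0 0.05 0 -1;0 0 0.05 0 -1;0 0 0 0 -1;0 0 0 0 -1"

```text
time: 2.82
tool_pos: [537.0, 70.1, 90.8]
tcp_rot: [180.0, -0.1, -178.5]
ft_force: [-0.8, -1.2, 0.6]
finger_gap: 85.4
grip_force: 0.0
```

Emit:
apply_moves:
  series: "-0.003 -0.009 0 0.004 -1;0 0 0.008 0 -1;0 0 0 0 -1;0 0 0 0 -1;0 0 0 0 -1"

```text
time: 3.23
tool_pos: [538.7, 66.6, 88.4]
tcp_rot: [180.0, 0.0, -179.0]
ft_force: [-0.7, 0.1, 0.3]
finger_gap: 85.5
grip_force: 0.0
```

Well placed; now close the fingers.

Emit:
apply_moves:
  series: "0 0 0.006 0 0;0 0 0 0 0.5;0 0 0 0 1;0 0 0 0 1;0 0 0 0 1"
  squeeze: 60

```text
time: 3.65
tool_pos: [538.4, 66.6, 86.0]
tcp_rot: [180.0, -0.0, -179.0]
ft_force: [-0.2, 0.2, 0.1]
finger_gap: 25.5
grip_force: 0.0
```

Emit:
apply_moves:
  series: "0 0 0 0 1;0 0 0 0 1;0 0 0 0 1;0 0 0 0 1;0 0 0 0 1"

```text
time: 4.07
tool_pos: [538.5, 67.0, 86.3]
tcp_rot: [180.0, 0.0, -179.0]
ft_force: [-1.1, 5.2, 3.4]
finger_gap: 15.2
grip_force: 60.1
```

Emit:
apply_moves:
  series: "0 0 0.015 0 1;0 0 0.015 0 1;0 0 0.012 0 1;0 0 0 0 1;0 0 0 0 1"

```text
time: 4.48
tool_pos: [538.8, 67.0, 74.5]
tcp_rot: [180.0, 0.0, -179.0]
ft_force: [-3.1, 4.0, 10.6]
finger_gap: 15.1
grip_force: 61.2
```

Emit:
apply_moves:
  series: "0 0 0.005 0 1;0 0 0 0 1;0 0 0 0 1"

```text
time: 4.73
tool_pos: [539.1, 67.0, 74.1]
tcp_rot: [180.0, 0.1, -179.0]
ft_force: [-7.5, 4.6, 19.1]
finger_gap: 15.3
grip_force: 62.6
```

Emit:
apply_moves:
  series: "0 0 0 0.03 1;0 0 0 0.03 1;0 0 0 0 1"

```text
time: 4.98
tool_pos: [539.1, 67.0, 74.1]
tcp_rot: [180.0, 0.1, 173.9]
ft_force: [-7.6, 5.6, 17.6]
finger_gap: 14.8
grip_force: 62.4
```

```bash
python3 -c "
from bench import sense
s=sense();print(s['tcp_rot'],s['wrist_torque'],s['ft_force'],s['tool_pos'])"
```

```text
[1.79960812e+02 6.44712587e-02 1.73925684e+02] [ 0.82814802  1.7641867  -0.04994376] [-7.62127846  5.58558532 17.59773228] [539.06895059  67.02037371  74.13004272]
```

Emit:
apply_moves:
  series: "0 0 0 0.0425 1;0 0 0 0.0425 1;0 0 0 0.0425 1;0 0 0 0.0425 1;0 0 0 0.0425 1"

```text
time: 5.4
tool_pos: [539.0, 67.0, 74.1]
tcp_rot: [179.9, 0.0, 149.6]
ft_force: [-7.3, 3.7, 17.8]
finger_gap: 15.5
grip_force: 62.5
```

Emit:
apply_moves:
  series: "0 0 0 0.0425 1;0 0 0 0.0425 1;0 0 0 0.0425 1;0 0 0 0.0425 1;0 0 0 0.0425 1"

```text
time: 5.82
tool_pos: [538.9, 67.1, 74.1]
tcp_rot: [179.9, 0.0, 125.2]
ft_force: [-8.5, 3.9, 19.3]
finger_gap: 15.1
grip_force: 62.5
```

Emit:
apply_moves:
  series: "0 0 0 0.0425 1;0 0 0 0.0425 1;0 0 0 0.0425 1;0 0 0 0.0425 1;0 0 0 0 1"

```text
time: 6.23
tool_pos: [538.9, 67.1, 74.1]
tcp_rot: [179.9, -0.0, 105.6]
ft_force: [-7.9, 4.3, 19.2]
finger_gap: 14.9
grip_force: 62.5
```

Emit:
apply_moves:
  series: "0 0 0 0.039 1;0 0 0 0 1;0 0 0 0 1"

```text
time: 6.48
tool_pos: [538.9, 67.2, 74.2]
tcp_rot: [179.9, -0.0, 101.5]
ft_force: [-9.2, 4.7, 19.5]
finger_gap: 15.3
grip_force: 62.5
```

Emit:
apply_moves:
  series: "0 0 -0.015 0.003 1;0 0 -0.015 0 1;0 0 -0.015 0 1;0 0 0 0 1;0 0 0 0 1"

```text
time: 6.9
tool_pos: [538.4, 67.1, 85.8]
tcp_rot: [180.0, -0.0, 101.1]
ft_force: [-2.0, 5.9, 5.4]
finger_gap: 15.2
grip_force: 64.1
```

Emit:
apply_moves:
  series: "0 0 0 0 0;0 0 0 0 -1;0 0 0 0 -1;0 0 0 0 -1;0 0 0 0 -1"

```text
time: 7.32
tool_pos: [538.4, 66.3, 85.3]
tcp_rot: [-180.0, 0.0, 101.1]
ft_force: [-0.7, 0.3, -0.2]
finger_gap: 74.1
grip_force: 0.0
```

Emit:
apply_moves:
  series: "0 0 0 0 -1;0 0 0 0 -1;0 0 -0.08 0 -1;0 0 -0.12 0 -1;0 0 -0.12 0 -1"

```text
time: 7.73
tool_pos: [537.0, 66.5, 181.1]
tcp_rot: [-179.8, -0.0, 101.1]
ft_force: [1.1, -0.4, 0.8]
finger_gap: 85.3
grip_force: 0.0
```

Emit:
apply_moves:
  series: "0 0 -0.1 0 -1;0 0 -0.05 0 -1;0 0 0 0 -1;0 0 0 0 -1;0 0 0 0 -1"

```text
time: 8.15
tool_pos: [537.9, 66.6, 225.3]
tcp_rot: [-179.9, -0.0, 101.1]
ft_force: [0.6, 0.3, -0.7]
finger_gap: 85.1
grip_force: 0.0
```

```bash
python3 - <<'E'
from h import *
from scipy.spatial.transform import Rotation as Ro
st=sense();s=snapshot("wrist");cv2.imwrite("pics/w2.png",s["frame"])
T=np.eye(4);T[:3,:3]=Ro.from_euler("xyz",st["tcp_rot"],degrees=True).as_matrix();T[:3,3]=st["tool_pos"]
s["extrinsics"]=T@s["tool_from_camera"]
import pickle;pickle.dump(s,open("w2.pkl","wb"));print(st["tool_pos"],st["tcp_rot"])
E
```

```text
[537.90192169  66.55554902 225.26936384] [-1.79911133e+02 -1.34567451e-02  1.01137349e+02]
```

View pics/w2.png

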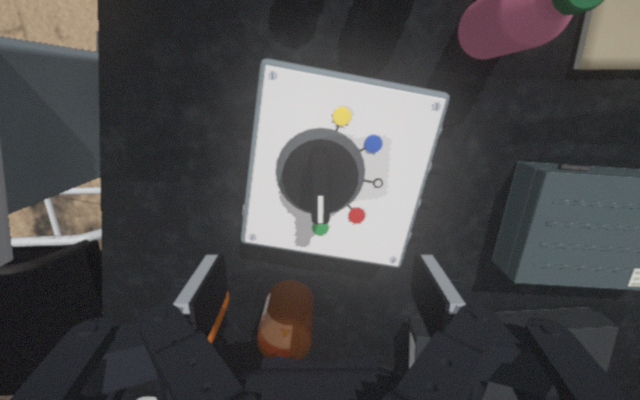

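The pointer line (320,208) aims straight at the green tag (320,229). I'll check the knob height, then hand in.

```bash
python3 - <<'E'
from h import *
import pickle
from bench import hand_in
s=pickle.load(open("w2.pkl","rb"))
z=[pt(s,*p)[2] for p in((320,200),(320,208),(320,212))];print(np.round(z,1))
if np.median(z)>113: print(hand_in())
E
```

```text
[116.7 116.6 117.3]
the job is handed in; nothing more can be done
None
```

The selector is switched to the green-tag line: its pointer stands at the tag, the knob top measures about 116.7 mm (fully up), the arm is clear and the bottles and beaker were not touched; the job is handed in, but the hand-in returned no verdict.

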